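# Pressure-check a drip header at its far test valve

### The job

Slide the grey drip header flat along the back rail of the test board until its brass inlet collar is fully home over the spigot of the supply block. Then take the hand pressure gauge out of its holder, hold it upright and set its chuck down over the test valve farthest from the supply block, pressing only lightly, just until the valve pin is pushed well in. Finish there: keep holding the gauge on the valve with the pin pressed and the header still home; do not let go of it, and leave the tape roll, the tape measure and the lot book where they are.

Things in the scene. Friction and masses are not known exactly. Their poses are not given: they have to be found in the camera images.
- test_board: Fixed plywood board, 150 (x) by 350 (y) mm, its top 15 mm above the bench. Origin at bench height near its middle (board x -80 to +70, y -175 to +175 mm); x away from the worker, y to the left along the rail. An aluminium rail 16 mm high stands along the back, face at x = +45 mm, y -145 to +115 mm. Supply block 52 x 40 x 44 mm at the left end, black knob on top up to 81 mm above the bench.
- board_seat (a point): Point on the supply block's stop face (looks to the board's -y) on the axis of its brass spigot, at board x = 29, y = 120 mm, 31 mm above the bench; axes as the board's. The spigot sticks out 19 mm to -y, 10.4 mm thick, tip tapered. When the header is fully home, the centre of its collar's rim is here.
- header: Loose grey bar header, about 0.4 kg, standing on the board; origin under it, y along it to the inlet. Square bar 32 mm wide and high from y = -100 to +80 mm, then a brass inlet collar 30 mm across. Black barbed outlets stick out 19 mm from the front (-x) at y = -78, -42, +30, +60 mm, 16 mm above the board; the front is bare from -34 to +22 mm. Two brass test valves stand on top.
- header_inlet (a point): Centre of the open rim of the header's inlet collar, at the header's y = +101 mm, 16 mm above its underside; bore 16 mm in diameter, 19 mm deep. Axes as the header's.
- header_tail (a point): Centre of the header's closed end face, 16 mm above its underside; the face looks to the header's -y.
- far_valve (a point): Centre of the rim of the test valve farthest from the supply block (at the header's y = -72 mm), 52 mm above the header's underside. The brass stem is 9 mm in diameter and 14 mm tall on a 17 mm boss 6 mm high; a steel pin 5 mm in diameter stands 6.5 mm out of it. The other valve, the wrong one, is alike, at y = +46 mm.
- far_pin (a joint): How far the pin of the far test valve is pressed in (m): 0 out, 0.006 at its stop. Its spring takes about 2 N to start, 4.4 N at 3 mm and 6.8 N at 6 mm.
- gauge_holder: Fixed grey painted steel holder on the bench, base 100 x 74 x 8 mm, with a square sleeve 46 mm deep that leans away (its top towards the holder's +x) by about 22 degrees and carries the gauge. Origin under the base at bench height.
- gauge: Loose hand pressure gauge, 0.2 kg, 153 mm long, in the holder's sleeve; draw it out 50 mm along its own axis. Origin at the centre of the chuck's mouth (lower end), z up the handle; upright means z up. Brass chuck 24 mm across, square body 24 mm to z = 56 mm; round dial 44 mm across, centre z = 79 mm, sticking out 31 mm to -x; black handle 24 mm wide in y, 26 mm in x, z = 103 to 153 mm.
- gauge_grip (a point): Middle of the gauge's handle, on its axis 130 mm above the chuck's mouth; grip it across the handle's 24 mm (gauge y). Axes as the gauge's.
- tape_roll: Bystander: blue roll of tape, 66 mm in diameter, 18 mm high, origin under it.
- tape_measure: Bystander: yellow pocket tape measure, 68 x 76 x 31 mm, lying flat, origin under it.
- lot_book: Bystander: small blue book, 148 x 105 x 13 mm, lying flat, origin under it.
- gauge_mouth (a point): Centre of the chuck's mouth, the gauge's origin. The round hole is 16 mm wide here, 13 mm at its bottom, 10 mm deep, and goes over the valve stem. With the pin pressed 3 mm it is 6.5 mm below the valve's rim; at the pin's stop 9.5 mm below.
Not all that is in view belongs to the job. Leave any green look-alike of the gauge alone.

How it is judged (in metres and radians):
On the way:
1. the header lies along the rail with its collar fully home over the spigot (y of header_inlet in the frame of board_seat above -0.003 m and x of each of header_inlet, header_tail in the frame of board_seat above -0.003 m and angle between header's own z axis and vertical below 0.06 rad and z of header_inlet in the frame of board_seat below 0.004 m), for 0.2 s.
At the end, for the whole second after the job is handed in: Header flat and home: collar rim within 4 mm of the stop face, both ends within 4 mm of the rail. Gripper holds the gauge still, within 7 degrees of upright, its chuck over the far valve (axes within 6 mm), pin pressed more than 3 mm, 2.5 to 18 N between gauge and header, gauge clear of the board (y of header_inlet in the frame of board_seat above -0.004 m and x of each of header_inlet, header_tail in the frame of board_seat above -0.004 m and angle between header's own z axis and vertical below 0.06 rad and z of header_inlet in the frame of board_seat below 0.004 m and value of joint far_pin above 0.003 m and horizontal distance between gauge_mouth and far_valve below 0.006 m and angle between gauge's own z axis and vertical below 0.12 rad and height (world z) of gauge above 0.045 m and contact force between gauge and header between 2.5 and 18 N and contact force between the fingers and gauge above 2 N and contact force between gauge and test_board below 0.5 N and linear speed of gauge below 0.03 m/s); the arm keeps its last pose, push and grip.
It fails at once if the gauge is rammed onto the header (contact force between gauge and header above 40 N).
It fails at once if the tape roll, the tape measure or the lot book is moved (distance of any of tape_roll, tape_measure, lot_book from where it was at the start of the episode above 0.02 m).
It also fails if it takes over 64 s, if anything falls off the work surface, if the arm or the gripper's body presses on something with over 40 N, if the wrist force passes 120 N, or if a joint passes its speed limit or range.

### The arm

A 7-joint arm with a two-finger parallel gripper is mounted at the origin on the work surface; the furniture and walls round the work are solid. World frame = base frame: x ahead of the robot, y to its left, z up, the work surface at z = 0. Lengths are in mm, angles in rad, forces in N, time in s.
With the tool pointing down it reaches from about 425 to 800 mm from the base axis. Payload 8.3 kg.
Tool frame: the origin (TCP) lies at the very end of the fingers, on their centre line; the grasp point (between the pads) lies 19 mm behind it (arm.pinch_z is the distance from the TCP to the grasp point, in mm); z points along the fingers, y is the line along which they close (so a half turn about z gives the same grasp; the last joint's range is limited). The gripper opens to 85 mm and grips with 20 to 120 N. Pads are 22 mm wide; open, the fingers measure 114 mm over their backs; the gripper's body (76 mm by 85 mm) begins 54 mm behind the grasp point. The pads swing forward as they close: fully open they stand 13 mm farther back than shut.
Start: joints at [-1.343, 0.383, 0.016, 1.37, -0.006, 1.388, -0.046], TCP at [179.144, 598.755, 193.379] pointing down, gripper open.
Joint ranges: [-2.95, 2.95], [-0.25, 2.06], [-1.52, 1.56], [0.18, 2.33], [-1.44, 4.58], [0.02, 2.06], [-3.01, 3.01]. Speed limits (rad/s): [2.39, 2.39, 3.01, 3.01, 3.14, 3.14, 3.14].

### API

Orientations are given as a unit quaternion [x, y, z, w].
In Python, from rig import arm gives the robot as it stands. The module is installed in compiled form; this text tells all that it offers.
- The arm moves only by the tool arm_command, never from a script. Its argument "deltas" is a list of rows, each a list of 6 numbers: the shift along the tool's x, y, z in units of 25 mm (1.0 is 25 mm), then the turn, a rotation vector about the tool's x, y, z in rad. In form: [[dx, dy, dz, ax, ay, az], ...]. A call has 1 to 20 rows; each row shifts and turns the commanded pose from where the row before left it, along the tool's axes as they then stand; what a row does not reach is not made up. A row lasts 1/12 s, in which the tool goes at most 41.7 mm and 7.16 degrees, less where a joint would pass 70% of its speed; a pose out of reach is approached as far as the arm can. A call is refused whole if a number of a shift passes 1 or a number of a turn 0.125, either way. A call with a gripper value outside its range is refused whole. "hand" is the closure, from -1 (fully open) to 1 (shut), set as the call begins (left out, the last holds). The fingers move at their own pace and stop on an object; "newtons" is the grip in N (left out, the last holds). Time passes only in rows, so rows that do not move let the fingers close. It gives the time, the measured TCP pose, the force, the opening and the grip force at its end, in the units of the state.
- arm.observe(): the state, without advancing time (a new reading comes with each control period).
- arm.get_image(name): name is "scene" or "top" or "wrist"; returns a dict with "img" (420x560x3 uint8, red, green, blue), "z_map" (420x560 float32, mm along the optical axis (not along the pixel's ray), 0 where there is no reading), "intrinsics" (3x3 intrinsics, pixels), "rvec" (rotation vector, rad) and "tvec" (3), from world to camera coordinates, as OpenCV has them. Camera axes: x right, y down, z forward; pixel columns grow to the right and rows downward; lengths in mm; the calibration is good to about 2 mm. The wrist camera is an equidistant fisheye: a pixel r from the principal point sees the ray r / f radians off the axis. A picture is of the moment at which its call begins.
- arm.job_done(): hands the job in; it is judged then, once.
The state is a dict: "t": time; "q": joint angles; "joint_vel": joint speeds; "joint_torque": joint torques, N m; "tool_pos": TCP position; "eef_rot": TCP orientation; "wrist_force": force on the tool from outside, world axes, zero at the start; "wrist_torque": the same for the moment, N m; "width": finger opening in mm; "finger_force": force on a finger pad.
Only numpy, scipy, OpenCV 4.12 (cv2) and the standard library are available. Lean on these libraries where they do the work, as an engineer would, in place of code of your own. Each camera call takes 0.05 s, during which the arm holds its last target. There are 200 camera calls.

## Working session

There is one attempt and no reset: what is moved stays moved. The work goes in short steps, Python scripts to look and compute and a tool call to move; the robot and the scene stay as the last step left them, time stands still between calls to the robot, and variables do not carry over. Pictures are saved under pics/ and viewed, at most 10 in all, crops included, and the job is handed in when it is done.

Besides the shell and the picture viewer there is one more tool, called after ">>>" as a command line: name --pt "numbers of a row" for each row, then --argument value for the rest. arm_command: Moves the arm, as the interface text tells. Its arguments: {"type":"object","properties":{"deltas":{"type":"array","items":{"type":"array","items":{"type":"number"}}},"hand":{"type":"number"},"newtons":{"type":"number"}},"required":["deltas"]}

```bash
mkdir -p pics
cat > h.py <<'E'
import numpy as np,cv2,pickle
from scipy.spatial.transform import Rotation as R
def grab(arm,n):
    d=arm.get_image(n); pickle.dump(d,open(f'{n}.pkl','wb')); return d
def load(n): return pickle.load(open(f'{n}.pkl','rb'))
def world(d,u,v,z=None):
    K=d['intrinsics'];Rm=cv2.Rodrigues(np.array(d['rvec'],float))[0];t=np.array(d['tvec'],float).ravel()
    r=np.linalg.inv(K)@[u,v,1]
    if z is None:
        z_=d['z_map'][int(v),int(u)]; return Rm.T@(r*z_-t)
    c=-Rm.T@t; w=Rm.T@r; return c+w*(z-c[2])/w[2]
def proj(d,p):
    K=d['intrinsics'];Rm=cv2.Rodrigues(np.array(d['rvec'],float))[0];t=np.array(d['tvec'],float).ravel()
    c=K@(Rm@np.array(p)+t); return c[:2]/c[2]
E
python3 - <<'E'
from h import *
from rig import arm
for n in('scene','top'):
    d=grab(arm,n); cv2.imwrite(f'pics/{n}0.png',cv2.resize(d['img'][:,:,::-1],(800,600),interpolation=cv2.INTER_CUBIC))
s=arm.observe();print(s['tool_pos'],s['eef_rot'],s['width'])
E
```

```text
[179.00006763 598.25855115 192.46914893] [ 1.44841786e-01  9.89454421e-01 -8.89613423e-04 -1.22663238e-04] 85.39831293098813
```

View pics/scene0.png

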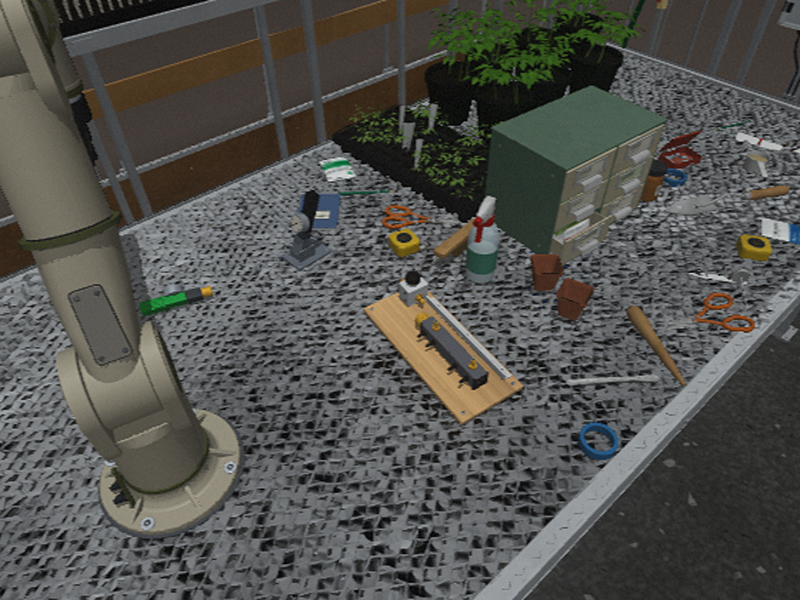

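View pics/top0.png

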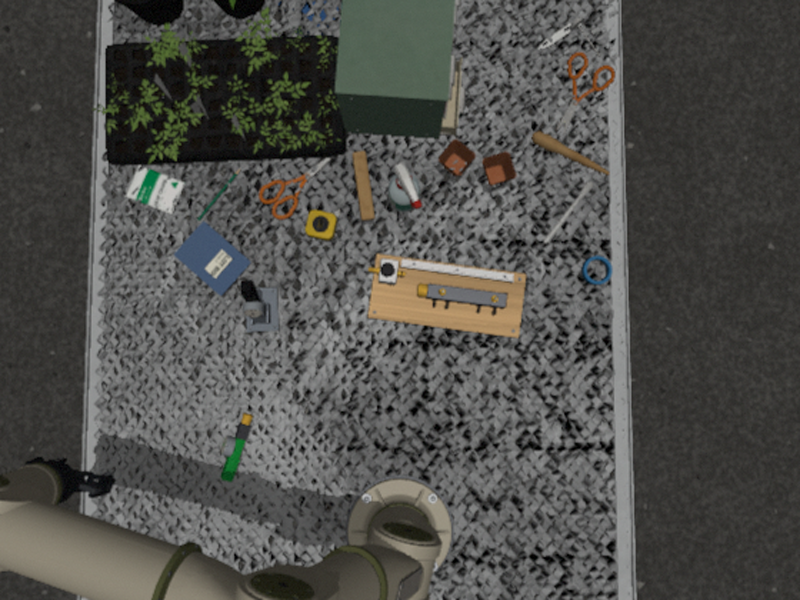

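The scene view shows the board with its header at about (445,350) and the holder with the black-handled gauge at (308,225). In the top view the board is at (447,295) and the holder at (262,308). Gauge candidates in the top view are the holder's gauge at (250,295), with a black handle, and one lying on the bench at (238,445), with a green handle. The first fits because it stands in the grey holder; the green one is the look-alike. I'll confirm this in an enlarged crop.

Run:
```python
from h import *
d=load('top');im=d['img'][:,:,::-1]
a=cv2.resize(im[175:240,252:374],(800,426),interpolation=cv2.INTER_CUBIC) # s=6.557
cv2.imwrite('pics/board.png',a)
b=cv2.resize(im[190:240,160:205],(400,444),interpolation=cv2.INTER_CUBIC) # 8.89
s=load('scene');c=cv2.resize(s['img'][125:195,190:240,::-1],(400,560),interpolation=cv2.INTER_CUBIC) #8
o=np.zeros((560,800,3),np.uint8);o[:444,:400]=b;o[:,400:]=c
cv2.imwrite('pics/hold.png',o)
for n,x in(('t',d),('s',s)):
  print(n,x['intrinsics'][0,0], -cv2.Rodrigues(x['rvec'])[0].T@x['tvec'].ravel())
```

```text
t 467.39354048200835 [ 409.6494852     1.59152703 1542.01453598]
s 409.8784490770887 [ -32.30186213 -657.64761337  921.43814302]
```

View pics/board.png

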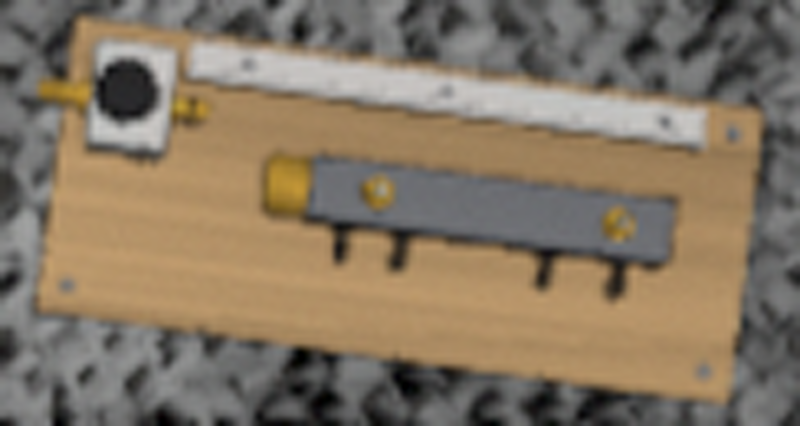

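View pics/hold.png

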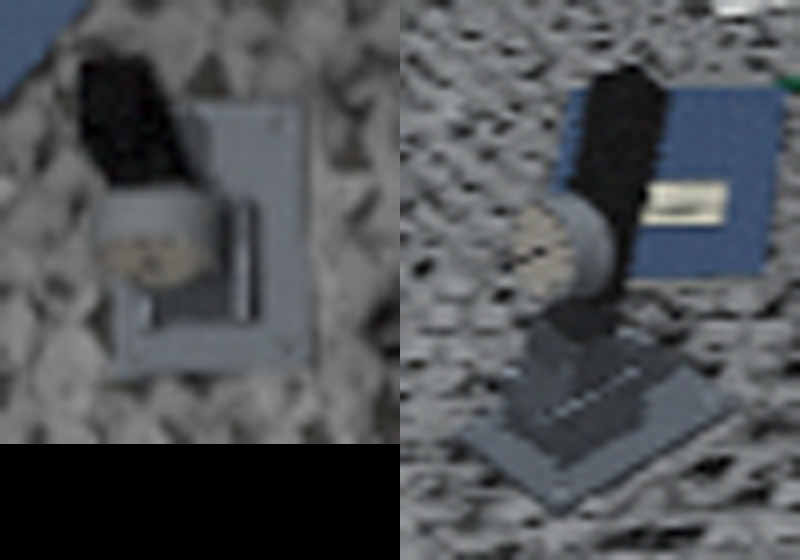

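The crop confirms it: the gauge in the holder has a black handle, leans roughly toward +x, and its dial faces −x. The header lies on the board off the rail. Its bar corners in the crop are at (313,155), (677,200), (665,265) and (305,220), with the far valve at (620,222) and the spigot tip at (208,108).

Run:
```python
from h import *
d=load('top');s=load('scene')
f=lambda U,V,sc,ox,oy:((U+.5)/sc-.5+ox,(V+.5)/sc-.5+oy)
def fit(loc,img,z,sc,ox,oy):
    w=np.array([world(d,*f(*p,sc,ox,oy),z)[:2] for p in img]);l=np.array(loc,float)
    lc,wc=l.mean(0),w.mean(0);H=(l-lc).T@(w-wc)
    a=np.arctan2(H[0,1]-H[1,0],H[0,0]+H[1,1]);Rm=np.array([[np.cos(a),-np.sin(a)],[np.sin(a),np.cos(a)]])
    o=wc-Rm@lc; print('yaw',a,'org',o,'res',np.abs(l@Rm.T+o-w).max(1).round(1)); return a,Rm,o
a,Rb,ob=fit([(70,175),(70,-175),(-80,-175),(-80,175)],[(80,18),(762,108),(727,402),(38,310)],15,6.557,252,175)
h,Rh,oh=fit([(16,80),(16,-100),(-16,-100),(-16,80)],[(313,155),(677,200),(665,265),(305,220)],47,6.557,252,175)
inv=lambda p:Rb.T@(np.array(p)-ob)
print('hdr in board',inv(oh),'tail',inv(oh+Rh@[0,-100]),'inlet',inv(oh+Rh@[0,101]),h-a)
# depth check
for U,V in((450,300),(500,185)): print('z',world(d,*f(U,V,6.557,252,175)))
fit([(50,-37),(-50,-37),(-50,37)],[(305,100),(308,378),(112,372)],8,8.89,160,190)
for U,V in((120,70),(150,60),(130,120),(160,160)): print('handle top',world(d,*f(U,V,8.89,160,190)).round(1))
for U,V in((630,75),(625,140),(620,200),(610,270)): print('handle sc',world(s,*f(U-400,V,8,190,125)).round(1))
# handle cloud: dark pixels with height
for n,x,(u0,u1,v0,v1) in(('top',d,(160,195,190,225)),('scene',s,(200,230,128,172))):
    P=[]
    for v in range(v0,v1):
        for u in range(u0,u1):
            if x['img'][v,u].max()<45 and x['z_map'][v,u]>0:
                p=world(x,u,v)
                if p[2]>60:P.append(p)
    P=np.array(P);print(n,len(P))
    if len(P)>5:
        c=P.mean(0);_,S,V=np.linalg.svd(P-c);print(c.round(1),V[0].round(3),S.round(0),P.min(0).round(),P.max(0).round())
```

```text
yaw -0.1331519458547944 org [ 534.55189383 -110.7167203 ] res [2.6 2.4 2.  1.9]
yaw -0.1254459959474508 org [ 527.81951303 -141.05762676] res [0.8 0.4 1.9 0.7]
hdr in board [ -2.64476463 -30.96612303] tail [  -1.87417726 -130.96315396] inlet [-3.42305786 70.03087821] 0.007705949907343607
z [ 483.89439864 -133.72164977   17.74283722]
z [ 538.9509167  -156.15045453   45.62049404]
yaw 0.01796964832444993 org [497.4481432  316.21605362] res [1.  2.2 1.4]
handle top [545.2 315.6 159. ]
handle top [564.9 341.2  -3.1]
handle top [527.7 310.  167.8]
handle top [516.6 306.1 138.6]
handle sc [670.6 536.4  -6.6]
handle sc [524.1 298.6 150. ]
handle sc [523.1 307.7 115.8]
handle sc [503.3 289.6 100.3]
top 140
[527.5 314.4 144.9] [-0.399 -0.14  -0.906] [255.  98.  74.] [499. 299.  61.] [551. 329. 168.]
scene 218
[521.7 309.8 123.1] [-0.369 -0.047 -0.928] [505. 127.  76.] [488. 300.  62.] [551. 327. 167.]
```

>>> arm_command --pt "0 0 -0.5 0 0 -0.08" --pt "0 0 -0.5 0 0 -0.078" --pt "-0.64 -0.66 -0.1 0 0 0" --pt "-0.64 -0.66 -0.1 0 0 0" --pt "-0.64 -0.66 -0.1 0 0 0" --pt "-0.64 -0.66 -0.1 0 0 0" --pt "-0.64 -0.66 -0.1 0 0 0" --pt "-0.64 -0.66 -0.1 0 0 0" --pt "-0.64 -0.66 -0.1 0 0 0" --pt "-0.64 -0.66 -0.1 0 0 0" --pt "-0.64 -0.66 -0.1 0 0 0" --pt "-0.64 -0.66 -0.1 0 0 0" --pt "-0.64 -0.66 -0.1 0 0 0" --pt "-0.64 -0.66 -0.1 0 0 0" --pt "-0.64 -0.66 -0.1 0 0 0" --pt "-0.64 -0.66 -0.1 0 0 0" --hand 1 --newtons 40

```text
t: 1.43
tool_pos: [371.0, 339.0, 253.2]
eef_rot: [0.066, 0.998, -0.0, -0.0]
wrist_force: [-0.2, 0.8, -0.7]
width: 0.1
finger_force: 0.0
```

```bash
cat > go.py <<'E'
import sys
from h import *
from rig import arm
def go(target,Rt=None):
    s=arm.observe();p=np.array(s['tool_pos']);Q=R.from_quat(s['eef_rot'])
    d=Q.inv().apply(np.array(target)-p)/25
    print('t',round(s['t'],2),'p',p.round(1),'units',d.round(2),'F',np.round(s['wrist_force'],1),'w',round(s['width'],1))
    if Rt is not None: print('rotvec',(Q.inv()*Rt).as_rotvec().round(3))
def board(bx,by,z):
    a=-0.1332;c,n=np.cos(a),np.sin(a);return [534.55+c*bx-n*by,-110.7+n*bx+c*by,z]
def basis(a): # tool down, tool y at board y rotated
    y=np.array([-np.sin(a),np.cos(a),0]);z=np.array([0,0,-1.]);return R.from_matrix(np.c_[np.cross(y,z),y,z])
E
python3 -c "
from go import *
go(board(-45,-37,100),basis(-0.1332))"
```

```text
t 1.43 p [371.  339.  253.2] units [ -7.07 -18.44   6.13] F [-0.2  0.8 -0.7] w 0.1
rotvec [-0.001 -0.     0.   ]
```

>>> arm_command --pt "-0.35 -0.92 0 0 0 0" --pt "-0.35 -0.92 0 0 0 0" --pt "-0.35 -0.92 0 0 0 0" --pt "-0.35 -0.92 0 0 0 0" --pt "-0.35 -0.92 0.2 0 0 0" --pt "-0.35 -0.92 0.3 0 0 0" --pt "-0.35 -0.92 0.4 0 0 0" --pt "-0.35 -0.92 0.4 0 0 0" --pt "-0.35 -0.92 0.4 0 0 0" --pt "-0.35 -0.92 0.4 0 0 0" --pt "-0.35 -0.92 0.4 0 0 0" --pt "-0.35 -0.92 0.4 0 0 0" --pt "-0.35 -0.92 0.4 0 0 0" --pt "-0.35 -0.92 0.4 0 0 0" --pt "-0.35 -0.92 0.4 0 0 0" --pt "-0.35 -0.92 0.4 0 0 0" --pt "-0.35 -0.92 0.4 0 0 0" --pt "-0.35 -0.92 0.4 0 0 0" --pt "0 0 0 0 0 0" --pt "0 0 0 0 0 0"

```text
t: 3.1
tool_pos: [471.1, -92.5, 120.1]
eef_rot: [0.068, 0.998, -0.0, -0.001]
wrist_force: [-0.4, 0.2, 0.2]
width: 0.0
finger_force: 0.0
```

```bash
python3 -c "
from go import *
go(board(-45,-37,23),basis(-0.1332))
d=grab(arm,'wrist');cv2.imwrite('pics/w1.png',d['img'][:,:,::-1])
d=grab(arm,'top')"
```

```text
t 3.1 p [471.1 -92.5 120.1] units [-0.83 -1.86  3.88] F [-0.4  0.2  0.2] w 0.0
rotvec [-0.001 -0.002 -0.003]
```

View pics/w1.png

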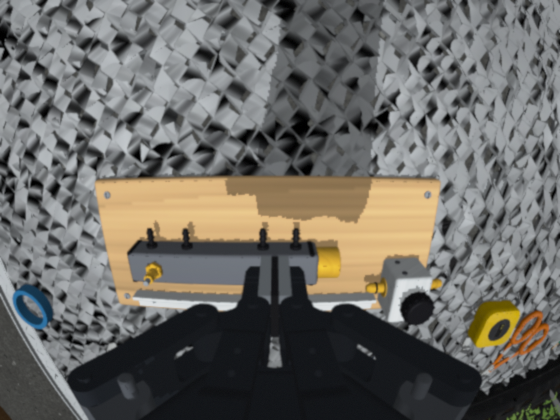

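The wrist view shows the header front towards the top of the picture. The inner outlets are at (186,233) and (263,233), the outer ones at (150,233) and (296,233), and the front board corners at (97,181) and (440,178).

```bash
cat >> h.py <<'E'
def fworld(d,u,v,z):
    K=d['intrinsics'];Rm=cv2.Rodrigues(np.array(d['rvec'],float))[0];t=np.array(d['tvec'],float).ravel()
    a=(u-K[0,2])/K[0,0];b=(v-K[1,2])/K[1,1];th=np.hypot(a,b)
    r=np.array([a/th*np.sin(th),b/th*np.sin(th),np.cos(th)])
    c=-Rm.T@t;w=Rm.T@r;return c+w*(z-c[2])/w[2]
E
python3 -c "
from go import *
d=load('wrist');o=np.array(board(0,0,0))[:2];a=-.1332;M=np.array([[np.cos(a),-np.sin(a)],[np.sin(a),np.cos(a)]])
for n,u,v,z in(('fr',97,181,15),('fl',440,178,15),('o1',150,226,31),('o2',186,228,31),('o3',263,228,31),('o4',296,226,31),('tailtop',131,254,47),('farvalve rim',153,270,67),('spig tip',368,288,31),('railR',134,298,31)):
  p=fworld(d,u,v,z);print(n,p.round(1),(M.T@(p[:2]-o)).round(1))
"
```

```text
fr [ 433.2 -267.3   15. ] [ -79.6 -168.6]
fl [476.9  70.7  15. ] [-81.3 172.1]
o1 [ 482.  -212.5   31. ] [ -38.5 -107.9]
o2 [ 488.3 -177.3   31. ] [-37.  -72.1]
o3 [ 497.4 -106.9   31. ] [-37.3  -1.2]
o4 [499.5 -77.5  31. ] [-39.1  28.3]
tailtop [ 501.6 -232.6   47. ] [ -16.4 -125.2]
farvalve rim [ 509.8 -204.3   67. ] [-12.1 -96.1]
spig tip [577.4 -12.4  31. ] [ 29.4 103.1]
railR [ 560.9 -257.3   31. ] [  45.6 -141.8]
```

>>> arm_command --pt "0.0 -0.5 0.3 0 0 0" --pt "0 -0.5 0.3 0 0 0"

```text
t: 3.37
tool_pos: [469.5, -114.0, 106.4]
eef_rot: [0.064, 0.998, 0.0, 0.001]
wrist_force: [0.7, 0.2, 0.5]
width: 0.1
finger_force: 0.0
```

>>> arm_command --pt "-0.2 -0.4 0.4 0 0 0" --pt "-0.25 -0.4 0.6 0 0 0" --pt "-0.25 -0.1 0.7 0 0 0" --pt "0 0 0.7 0 0 0" --pt "0 0 0.6 0 0 0" --pt "0 0 0.3 0 0 0" --pt "0 0 0 0 0 0" --pt "0 0 0 0 0 0"

```text
t: 4.03
tool_pos: [483.2, -139.7, 23.8]
eef_rot: [0.066, 0.998, 0.0, -0.0]
wrist_force: [-0.4, 0.2, 0.2]
width: -0.3
finger_force: 0.0
```

```bash
python3 -c "
from go import *
go(board(1,-37,23),basis(-0.1332))"
```

```text
t 4.03 p [ 483.2 -139.7   23.8] units [-1.92 -0.06  0.03] F [-0.4  0.2  0.2] w -0.3
rotvec [ 0.    -0.     0.002]
```

>>> arm_command --pt "-0.2 0 0 0 0 0" --pt "-0.2 0 0 0 0 0" --pt "-0.2 0 0 0 0 0" --pt "-0.2 0 0 0 0 0" --pt "-0.2 0 0 0 0 0" --pt "-0.2 0 0 0 0 0" --pt "-0.2 0 0 0 0 0" --pt "-0.2 0 0 0 0 0" --pt "-0.1 0 0 0 0 0" --pt "-0.1 0 0 0 0 0"

```text
t: 4.87
tool_pos: [527.8, -146.5, 23.3]
eef_rot: [0.066, 0.998, -0.0, -0.0]
wrist_force: [-0.1, 0.2, 0.3]
width: -0.2
finger_force: 0.0
```

>>> arm_command --pt "-0.08 0 0 0 0 0" --pt "-0.06 0 0 0 0 0"

```text
t: 5.03
tool_pos: [531.1, -146.9, 23.4]
eef_rot: [0.066, 0.998, -0.0, -0.0]
wrist_force: [0.2, -0.2, 0.4]
width: 0.1
finger_force: 0.0
```

>>> arm_command --pt "-0.04 0 0 0 0 0" --pt "-0.04 0 0 0 0 0"

```text
t: 5.2
tool_pos: [533.0, -147.1, 23.4]
eef_rot: [0.066, 0.998, 0.0, -0.0]
wrist_force: [-0.3, -0.8, -1.1]
width: 0.3
finger_force: 0.0
```

>>> arm_command --pt "-0.06 0 0 0 0 0" --pt "-0.06 0 0 0 0 0" --pt "0 0 0 0 0 0"

```text
t: 5.45
tool_pos: [536.3, -147.5, 23.5]
eef_rot: [0.066, 0.998, -0.0, 0.0]
wrist_force: [0.6, 0.3, 0.2]
width: 0.2
finger_force: 0.0
```

```bash
python3 -c "
from go import *
d=grab(arm,'wrist');im=d['img'][:,:,::-1]
cv2.imwrite('pics/w2.png',cv2.resize(im[150:350,80:480],(800,400),interpolation=cv2.INTER_CUBIC))
grab(arm,'top');go(board(1,-37,23))"
```

```text
t 5.55 p [ 536.  -147.6   23.4] units [ 0.21 -0.03  0.02] F [0.2 0.1 0.2] w 0.1
```

View pics/w2.png

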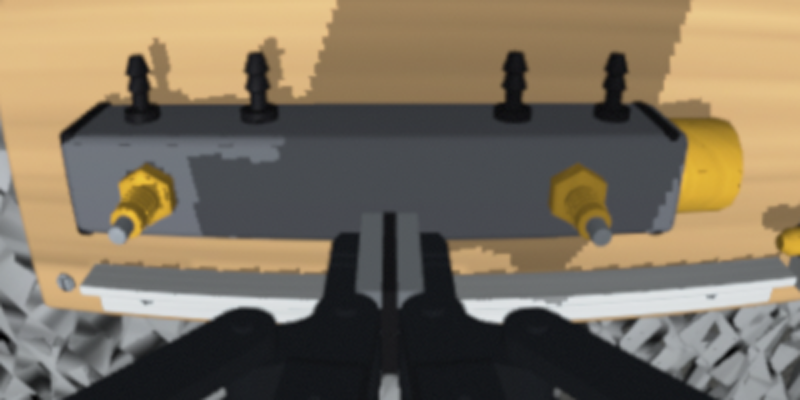

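```bash
python3 -c "
from go import *
d=load('wrist');o=np.array(board(0,0,0))[:2];a=-.1332;M=np.array([[np.cos(a),-np.sin(a)],[np.sin(a),np.cos(a)]])
Rm=cv2.Rodrigues(d['rvec'])[0];print('cam',-Rm.T@d['tvec'].ravel(),'axis',Rm[2])
B=lambda p:(M.T@(p[:2]-o)).round(1)
for n,u,v,z in(('tailfront',62,140,47),('tailback',82,232,47),('inletfront',686,137,47),('inletback',668,230,47),('tip',390,213,23),('tip',390,213,47),('railR',82,290,31),('railfoot',95,265,15),('o2 tip',256,55,31),('o3',514,55,31)):
  print(n,B(fworld(d,(u+.5)/2-.5+80,(v+.5)/2-.5+150,z)))
print('tcp',B(np.array(arm.observe()['tool_pos'])))
for u,v in((275,250),(275,258),(275,265),(240,240)):print(u,v,d['z_map'][v,u])
t=load('top')
im=t['img'][:,:,::-1];cv2.imwrite('pics/t2.png',cv2.resize(im[165:245,252:374],(800,525),interpolation=cv2.INTER_CUBIC))
"
```

```text
cam [ 453.15979    -136.9341716   202.89221136] axis [ 0.32012418 -0.04260834 -0.94641695]
tailfront [ -16.  -128.9]
tailback [  13.4 -128.2]
inletfront [-17.1  45.2]
inletback [12.1 44.8]
tip [ 17.  -36.5]
tip [  4.4 -36.5]
railR [  46.2 -143.1]
railfoot [  45.7 -144.6]
o2 tip [-35.5 -73.5]
o3 [-35.5  -2.5]
tcp [  6.4 -36.3]
275 250 173.45445
275 258 151.7889
275 265 146.69832
240 240 172.38213
```

View pics/t2.png

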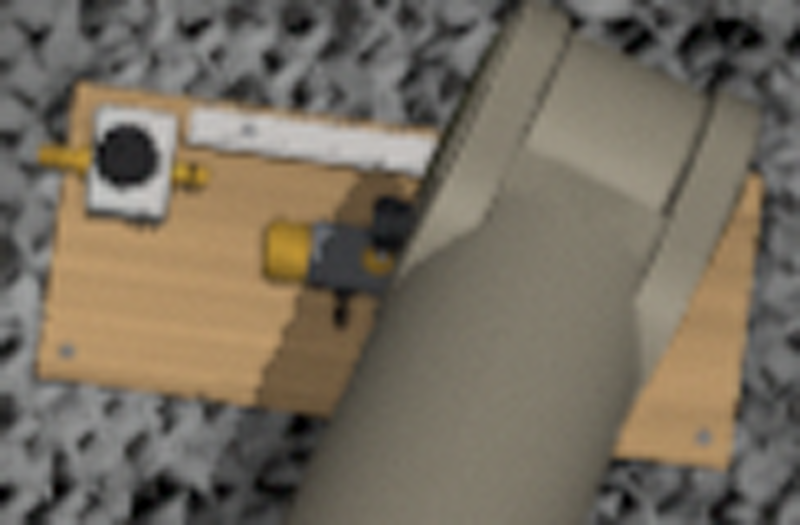

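```bash
python3 -c "
from go import *
d=load('wrist');K=d['intrinsics'];Rm=cv2.Rodrigues(d['rvec'])[0];t=d['tvec'].ravel()
def pt(u,v):
  a=(u-K[0,2])/K[0,0];b=(v-K[1,2])/K[1,1];th=np.hypot(a,b);r=np.array([a/th*np.tan(th),b/th*np.tan(th),1]);return Rm.T@(r*d['z_map'][v,u]-t)
for u,v in((272,258),(275,258),(285,258),(265,262),(275,250),(240,240),(200,230),(300,190),(275,275),(250,285)):print(u,v,pt(u,v).round(1))
s=arm.observe();p=np.array(s['tool_pos'])
for q in (p,p-[0,0,-19]):
  c=Rm@q+t;th=np.arccos(c[2]/np.linalg.norm(c));print('proj',K[:2,2]+K[0,0]*th*c[:2]/np.hypot(*c[:2]),c)
print(s['q'],K)
"
```

```text
272 258 [ 524.7 -147.6   66.4]
275 258 [ 524.6 -146.2   67.1]
285 258 [ 524.8 -141.5   67.8]
265 262 [ 523.7 -150.7   71.5]
275 250 [ 530.7 -146.9   46.3]
240 240 [ 522.7 -164.7   45.5]
200 230 [ 514.6 -185.4   45. ]
300 190 [ 508.7 -128.7   14. ]
275 275 [ 524.2 -146.1   83.3]
250 285 [ 527.5 -157.5   83.9]
proj [275.02369849 241.09944283] [  0.40362931  21.09288781 196.86883355]
proj [275.09434133 255.51151632] [  0.40733143  27.22888552 178.88691156]
[-0.28736692  0.43847327  0.62787763  1.79411689 -0.29967254  1.00562449
  1.89613074] [[325.1922621    0.         274.35950942]
 [  0.         325.1922621  206.39020521]
 [  0.           0.           1.        ]]
```

```bash
python3 -c "
from go import *
s=grab(arm,'scene')
Rm=cv2.Rodrigues(s['rvec'])[0];t=s['tvec'].ravel();p=np.array(arm.observe()['tool_pos']);print(p)
for z in range(20,140,8):
  q=np.array([p[0],p[1],z]);u,v=proj(s,q).round().astype(int);print(z,u,v,'exp',(Rm@q+t)[2].round(),'got',s['z_map'][v,u],world(s,u,v).round(),s['img'][v,u])
"
```

```text
[ 535.95674501 -147.57887658   23.3812525 ]
20 316 246 exp 1171.0 got 1132.7631 [ 517. -164.   49.] [51 49 51]
28 316 244 exp 1165.0 got 1141.9103 [ 524. -157.   46.] [53 54 58]
36 316 242 exp 1160.0 got 1139.6501 [ 526. -155.   52.] [46 45 49]
44 317 240 exp 1154.0 got 1148.5463 [ 535. -150.   49.] [52 55 53]
52 317 239 exp 1149.0 got 1149.8901 [ 537. -148.   50.] [53 56 57]
60 317 237 exp 1143.0 got 1126.2876 [ 527. -156.   72.] [61 61 64]
68 317 235 exp 1137.0 got 1121.4677 [ 528. -155.   80.] [61 63 64]
76 317 233 exp 1132.0 got 1119.2723 [ 529. -153.   85.] [59 64 63]
84 317 231 exp 1126.0 got 1111.2379 [ 528. -154.   95.] [64 64 67]
92 317 229 exp 1121.0 got 1097.7701 [ 523. -157.  109.] [22 23 24]
100 318 227 exp 1115.0 got 1084.0461 [ 521. -162.  123.] [25 25 24]
108 318 225 exp 1109.0 got 1078.103 [ 520. -162.  131.] [25 22 22]
116 318 223 exp 1104.0 got 1071.9674 [ 519. -163.  139.] [26 26 25]
124 318 221 exp 1098.0 got 1064.8392 [ 518. -163.  148.] [22 24 24]
132 318 219 exp 1093.0 got 1061.5231 [ 519. -162.  154.] [27 23 25]
```

Both cameras agree that the real fingertip ends at about z = 62, while the reported TCP is at 23. That is why the fingers passed over the header without touching it. I'll check pinch_z and measure the offset more exactly.

```bash
python3 -c "
from go import *
print(arm.pinch_z,[a for a in dir(arm) if a[0]!='_'])
d=load('wrist');K=d['intrinsics'];Rm=cv2.Rodrigues(d['rvec'])[0];t=d['tvec'].ravel()
def pt(u,v):
  a=(u-K[0,2])/K[0,0];b=(v-K[1,2])/K[1,1];th=np.hypot(a,b);r=np.array([a/th*np.tan(th),b/th*np.tan(th),1]);return Rm.T@(r*d['z_map'][v,u]-t)
for u in(269,282):print([tuple(pt(u,v).round(0)[[0,2]]) for v in range(250,264)])
go(board(-46,-37,-16))
"
```

```text
18.700000000000003 ['MotionError', 'get_image', 'job_done', 'observe', 'pinch_z']
[(np.float64(530.0), np.float64(46.0)), (np.float64(531.0), np.float64(46.0)), (np.float64(532.0), np.float64(46.0)), (np.float64(532.0), np.float64(46.0)), (np.float64(532.0), np.float64(47.0)), (np.float64(533.0), np.float64(46.0)), (np.float64(525.0), np.float64(64.0)), (np.float64(524.0), np.float64(66.0)), (np.float64(524.0), np.float64(67.0)), (np.float64(524.0), np.float64(69.0)), (np.float64(524.0), np.float64(69.0)), (np.float64(525.0), np.float64(69.0)), (np.float64(524.0), np.float64(71.0)), (np.float64(524.0), np.float64(72.0))]
[(np.float64(531.0), np.float64(46.0)), (np.float64(533.0), np.float64(45.0)), (np.float64(533.0), np.float64(46.0)), (np.float64(533.0), np.float64(46.0)), (np.float64(534.0), np.float64(45.0)), (np.float64(534.0), np.float64(47.0)), (np.float64(525.0), np.float64(66.0)), (np.float64(525.0), np.float64(67.0)), (np.float64(526.0), np.float64(66.0)), (np.float64(525.0), np.float64(68.0)), (np.float64(525.0), np.float64(69.0)), (np.float64(525.0), np.float64(70.0)), (np.float64(525.0), np.float64(72.0)), (np.float64(525.0), np.float64(72.0))]
t 5.6 p [ 536.  -147.6   23.4] units [ 2.09 -0.02  1.58] F [-0.5  0.2 -0.8] w 0.3
```

>>> arm_command --pt "0.4 0 0 0 0 0" --pt "0.5 0 0 0 0 0" --pt "0.6 0 0 0 0 0" --pt "0.6 0 0 0 0 0" --pt "0 0 0 0 0 0" --pt "0 0 0.4 0 0 0" --pt "0 0 0.2 0 0 0" --pt "0 0 0 0 0 0"

```text
t: 6.27
tool_pos: [483.7, -140.3, 6.9]
eef_rot: [0.066, 0.998, -0.0, -0.001]
wrist_force: [-0.0, 0.4, 0.2]
width: -0.2
finger_force: 0.0
```

>>> arm_command --pt "0 0 0.3 0 0 0" --pt "0 0 0.3 0 0 0" --pt "0 0 0.2 0 0 0" --pt "0 0 0.1 0 0 0" --pt "0 0 0 0 0 0"

```text
t: 6.68
tool_pos: [483.3, -140.6, -15.0]
eef_rot: [0.066, 0.998, -0.0, -0.001]
wrist_force: [0.1, -0.9, 0.7]
width: -0.1
finger_force: 0.0
```

>>> arm_command --pt "-0.2 0 0 0 0 0" --pt "-0.2 0 0 0 0 0" --pt "-0.2 0 0 0 0 0" --pt "-0.2 0 0 0 0 0" --pt "-0.2 0 0 0 0 0" --pt "-0.2 0 0 0 0 0" --pt "-0.2 0 0 0 0 0" --pt "-0.2 0 0 0 0 0" --pt "-0.1 0 0 0 0 0" --pt "-0.05 0 0 0 0 0"

```text
t: 7.52
tool_pos: [526.7, -146.4, -14.3]
eef_rot: [0.066, 0.998, 0.0, -0.001]
wrist_force: [-8.0, 1.4, 6.8]
width: -0.2
finger_force: 4.0
```

>>> arm_command --pt "-0.08 0 0 0 0 0" --pt "-0.06 0 0 0 0 0" --pt "0 0 0 0 0 0"

```text
t: 7.77
tool_pos: [530.2, -146.9, -14.3]
eef_rot: [0.066, 0.998, 0.0, -0.001]
wrist_force: [-4.3, 1.5, 2.2]
width: 0.2
finger_force: 2.4
```

```bash
cat > hd.py <<'E'
from go import *
def depth(d):
    K=d['intrinsics'];Rm=cv2.Rodrigues(d['rvec'])[0];t=d['tvec'].ravel();v,u=np.mgrid[:420,:560]
    a=(u-K[0,2])/K[0,0];b=(v-K[1,2])/K[1,1];th=np.hypot(a,b)+1e-9
    r=np.stack([a/th*np.tan(th),b/th*np.tan(th),np.ones_like(a)],-1)
    return (r*d['z_map'][...,None]-t)@Rm
def hdr(d):
    P=depth(d).reshape(-1,3);a=-.1332;M=np.array([[np.cos(a),-np.sin(a)],[np.sin(a),np.cos(a)]]);o=np.array(board(0,0,0))[:2]
    B=(P[:,:2]-o)@M;C=d['img'].reshape(-1,3).astype(int)
    m=(abs(P[:,2]-46)<3.5)&(abs(B[:,0])<60)&(B[:,1]>-170)&(B[:,1]<95)&(C.max(1)-C.min(1)<40)
    X=B[m];print('n',m.sum(),'y ext',np.percentile(X[:,1],[.5,99.5]).round(1),'z',P[m,2].mean())
    for lo in range(-130,80,25):
        k=(X[:,1]>=lo)&(X[:,1]<lo+25)
        if k.sum()>20:print(lo,np.percentile(X[k,0],[2,98]).round(1),k.sum(), P[m][k,2].mean().round(1))
    br=(C[:,0]>140)&(C[:,2]<70)&(C[:,0]-C[:,1]<80)&(abs(P[:,2]-45)<3)&(abs(B[:,0])<60)&(B[:,1]<121)
    if br.sum()>10: print('collar top y',np.percentile(B[br,1],[1,99]).round(1),br.sum())
E
python3 -c "
from hd import *
hdr(grab(arm,'wrist'));go(board(2,-37,-15))"
```

```text
n 4345 y ext [-130.9   45.9] z 45.48177179918568
-130 [10.3 38.3] 1364 45.5
-105 [10.4 38.2] 642 45.1
-55 [-11.3  40.7] 658 45.9
-30 [-7.6 -6.3] 138 46.1
-5 [10.5 34.5] 236 44.9
20 [10.8 31.1] 1174 45.5
45 [11.7 35.7] 67 45.3
collar top y [48.1 67.5] 638
t 7.82 p [ 530.2 -146.9  -14.3] units [-0.06 -0.02  0.03] F [-4.6  0.5  2.4] w -0.1
```

>>> arm_command --pt "-0.05 0 0 0 0 0" --pt "-0.04 0 0 0 0 0" --pt "0 0 0 0 0 0"

```text
t: 8.07
tool_pos: [532.7, -147.2, -14.3]
eef_rot: [0.066, 0.998, -0.0, -0.001]
wrist_force: [-4.0, -0.1, 0.4]
width: -0.2
finger_force: 2.2
```

>>> arm_command --pt "-0.04 0 0 0 0 0" --pt "0 0 0 0 0 0"

```text
t: 8.23
tool_pos: [532.7, -147.2, -14.4]
eef_rot: [0.067, 0.998, 0.0, -0.001]
wrist_force: [-8.5, 0.7, 5.9]
width: -0.2
finger_force: 4.4
```

```bash
python3 -c "
from hd import *
hdr(grab(arm,'wrist'));go(board(2,-37,-15))"
```

```text
n 4348 y ext [-130.7   46. ] z 45.497860841349194
-130 [12.8 40.4] 1356 45.5
-105 [13.1 41.1] 649 45.2
-55 [-8.7 43.1] 654 46.0
-30 [-5.1 -3.6] 133 46.1
-5 [13.  37.5] 239 45.0
20 [13.4 33.7] 1176 45.5
45 [14.2 38. ] 74 45.1
collar top y [48.2 67.4] 629
t 8.28 p [ 532.7 -147.2  -14.3] units [ 0.04 -0.02  0.03] F [-7.9  1.2  6.7] w 0.0
```

>>> arm_command --pt "0.3 0 -0.2 0 0 0" --pt "0.4 0 -0.6 0 0 0" --pt "0 0 -0.9 0 0 0" --pt "0 0 -0.9 0 0 0" --pt "0 -0.4 -0.4 0 0 0" --pt "-0.3 -0.8 0 0 0 0" --pt "-0.4 -0.9 0 0 0 0" --pt "-0.4 -0.9 0 0 0 0" --pt "-0.4 -0.9 0 0 0 0" --pt "-0.2 -0.6 0 0 0 0" --pt "0 -0.2 0 0 0 0" --pt "0 0 0 0 0 0"

```text
t: 9.28
tool_pos: [542.5, -269.6, 60.8]
eef_rot: [0.068, 0.998, -0.001, 0.0]
wrist_force: [-1.0, 0.7, 0.4]
width: -0.3
finger_force: 0.0
```

```bash
python3 -c "
from hd import *
go(board(29,-156,-18),basis(-.1332))"
```

```text
t 9.28 p [ 542.5 -269.6   60.8] units [-0.    0.02  3.15] F [-1.   0.7  0.4] w -0.3
rotvec [-0.001  0.    -0.003]
```

>>> arm_command --pt "0 0 0.6 0 0 0" --pt "0 0 0.8 0 0 0" --pt "0 0 0.8 0 0 0" --pt "0 0 0.6 0 0 0" --pt "0 0 0.2 0 0 0" --pt "0 0 0.1 0 0 0" --pt "0 0 0 0 0 0" --pt "0 0.2 0 0 0 0" --pt "0 0.2 0 0 0 0"

```text
t: 10.03
tool_pos: [545.2, -257.6, -15.4]
eef_rot: [0.067, 0.998, -0.0, 0.001]
wrist_force: [-0.7, -3.4, 1.1]
width: 0.1
finger_force: 1.5
```

>>> arm_command --pt "0 0.15 0 0 0 0" --pt "0 0.15 0 0 0 0" --pt "0 0.15 0 0 0 0" --pt "0 0.15 0 0 0 0" --pt "0 0.15 0 0 0 0" --pt "0 0.15 0 0 0 0" --pt "0 0.15 0 0 0 0"

```text
t: 10.62
tool_pos: [548.6, -232.6, -15.4]
eef_rot: [0.067, 0.998, -0.001, 0.001]
wrist_force: [-0.1, -5.6, 3.3]
width: 0.1
finger_force: 3.0
```

```bash
python3 -c "
from hd import *
hdr(grab(arm,'wrist'));go(board(29,-96,-18))"
```

```text
n 11858 y ext [-129.8   43.7] z 45.655808198934125
-130 [14.4 23.4] 521 45.8
-105 [13.1 34. ] 2201 45.6
-80 [13.4 42.5] 2026 45.6
-55 [13.5 43.3] 2439 45.7
-30 [13.6 43.3] 1994 45.7
-5 [13.6 43.4] 1570 45.7
20 [13.6 43.6] 1009 45.7
45 [19.8 45.3] 41 45.5
t 10.67 p [ 548.8 -231.7  -15.5] units [0.05 0.88 0.1 ] F [-2.8 -6.4  5.5] w -0.1
```

>>> arm_command --pt "0 0.13 0 0 0 0" --pt "0 0.13 0 0 0 0" --pt "0 0.13 0 0 0 0" --pt "0 0.13 0 0 0 0" --pt "0 0.13 0 0 0 0" --pt "0 0.1 0 0 0 0" --pt "0 0.05 0 0 0 0"

```text
t: 11.25
tool_pos: [551.4, -212.6, -15.4]
eef_rot: [0.067, 0.998, -0.001, 0.001]
wrist_force: [-0.1, -5.6, 3.2]
width: 0.2
finger_force: 3.0
```

>>> arm_command --pt "0 0.05 0 0 0 0" --pt "0 0.05 0 0 0 0"

```text
t: 11.42
tool_pos: [551.6, -210.5, -15.5]
eef_rot: [0.067, 0.998, -0.001, 0.001]
wrist_force: [0.3, -5.7, 4.2]
width: 0.1
finger_force: 3.1
```

>>> arm_command --pt "0 0.04 0 0 0 0" --pt "0 0.03 0 0 0 0"

```text
t: 11.58
tool_pos: [551.8, -208.7, -15.4]
eef_rot: [0.067, 0.998, -0.001, 0.001]
wrist_force: [-1.1, -6.5, 4.0]
width: -0.2
finger_force: 3.1
```

>>> arm_command --pt "0 0.04 0 0 0 0" --pt "0 0.04 0 0 0 0"

```text
t: 11.75
tool_pos: [551.9, -208.2, -15.4]
eef_rot: [0.067, 0.998, -0.002, 0.001]
wrist_force: [-1.1, -12.1, 1.1]
width: -0.3
finger_force: 6.0
```

>>> arm_command --pt "0 0.04 0 0 0 0" --pt "0 0.04 0 0 0 0"

```text
t: 11.92
tool_pos: [551.7, -208.2, -15.3]
eef_rot: [0.068, 0.998, -0.003, 0.001]
wrist_force: [-0.6, -17.2, 0.2]
width: 0.2
finger_force: 8.3
```

```bash
python3 -c "
from hd import *
hdr(grab(arm,'wrist'));go(board(29,-96,-18))"
```

```text
n 11906 y ext [-105.    67.7] z 45.66118904625335
-130 [21.4 22.8] 59 46.0
-105 [13.9 23. ] 542 45.7
-80 [12.8 34. ] 2195 45.6
-55 [13.2 42.3] 2060 45.6
-30 [13.4 43.1] 2456 45.7
-5 [13.4 43. ] 1992 45.7
20 [13.5 43.6] 1572 45.7
45 [13.5 43.9] 1000 45.7
70 [23.1 45.2] 30 45.5
t 11.97 p [ 551.7 -208.2  -15.3] units [ 0.04 -0.06  0.11] F [ -1.3 -14.2   0.3] w -0.0
```

>>> arm_command --pt "0 -0.2 0 0 0 0" --pt "0 -0.5 -0.3 0 0 0" --pt "0 0 -0.9 0 0 0" --pt "0.5 0.5 -0.9 0 0 0" --pt "0.6 0.7 -0.9 0 0 0" --pt "0.6 0.9 -0.9 0 0 0" --pt "0.6 0.9 -0.9 0 0 0" --pt "0.6 0.9 -0.6 0 0 0" --pt "0 0 0 0 0 0"

```text
t: 12.72
tool_pos: [491.1, -109.3, 121.8]
eef_rot: [0.064, 0.998, 0.002, 0.002]
wrist_force: [1.2, 0.4, -1.0]
width: 0.3
finger_force: 0.0
```

```bash
python3 -c "
from hd import *
d=grab(arm,'wrist')
hdr(d);cv2.imwrite('pics/w3.png',cv2.resize(d['img'][120:380,80:480,::-1],(800,520)))
grab(arm,'scene')
go([440,305,200],basis(0.018))"
```

```text
n 3367 y ext [-79.9  94.5] z 45.53511383996755
-80 [13.  43.7] 656 45.6
-55 [12.9 43.5] 597 45.5
-30 [12.5 19.3] 88 44.7
-5 [12.6 17.7] 65 44.9
20 [13.2 42.5] 706 45.6
45 [13.3 43.1] 573 45.6
70 [13.2 43.9] 668 45.6
collar top y [ 99.2 118.5] 268
t 12.82 p [ 491.1 -112.8  119.6] units [ 4.18 16.31 -3.19] F [-0.4 -0.8 -0.2] w -0.1
rotvec [ 0.002  0.002 -0.148]
```

View pics/w3.png

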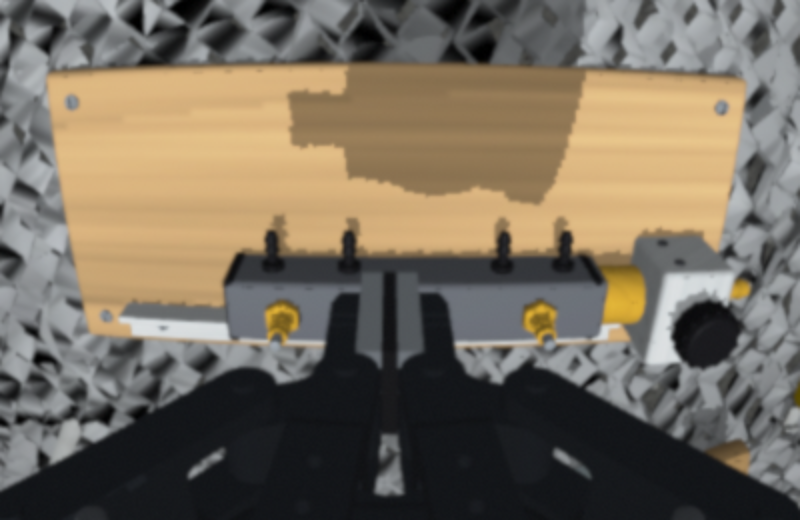

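The header is home: the collar meets the supply block at about (640,295) in the crop, and the bar lies along the rail. On to the gauge.

>>> arm_command --pt "0.2 0.5 -0.4 0 0 -0.05" --pt "0.22 0.8 -0.4 0 0 -0.05" --pt "0.22 0.9 -0.4 0 0 -0.05" --pt "0.22 0.9 -0.4 0 0 0" --pt "0.22 0.9 -0.4 0 0 0" --pt "0.2 0.9 -0.4 0 0 0" --pt "0.2 0.9 -0.4 0 0 0" --pt "0.2 0.9 -0.4 0 0 0" --pt "0.1 0.9 0 0 0 0" --pt "0.1 0.9 0 0 0 0" --pt "0.1 0.9 0 0 0 0" --pt "0.1 0.9 0 0 0 0" --pt "0 0.9 0 0 0 0" --pt "0 0.9 0 0 0 0" --pt "0 0.9 0 0 0 0" --pt "0 0.9 0 0 0 0" --pt "0 0.9 0 0 0 0" --pt "0 0.8 0 0 0 0" --pt "0 0.4 0 0 0 0" --pt "0 0 0 0 0 0" --hand -1

```text
t: 14.48
tool_pos: [436.4, 287.6, 197.2]
eef_rot: [-0.01, 1.0, -0.001, -0.001]
wrist_force: [-0.7, -0.1, 0.7]
width: 85.4
finger_force: 0.0
```

```bash
python3 -c "
from hd import *
d=grab(arm,'wrist')
cv2.imwrite('pics/w4.png',cv2.resize(d['img'][:,:,::-1],(800,600)))
go([440,305,200],basis(0.018))"
```

```text
t 14.53 p [436.9 285.7 197.5] units [-0.14  0.77 -0.1 ] F [-0.7  0.4 -0.9] w 85.4
rotvec [-0.002 -0.001 -0.   ]
```

View pics/w4.png

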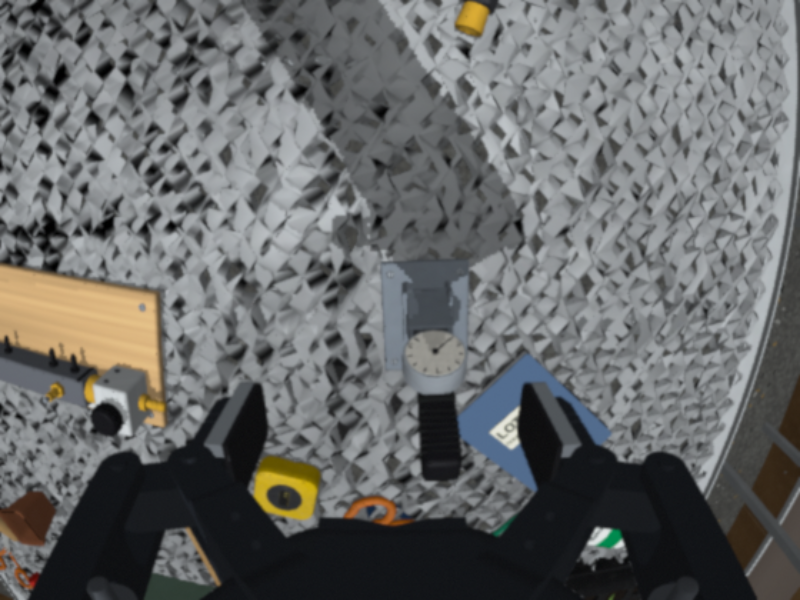

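```bash
python3 -c "
from hd import *
d=load('wrist');P=depth(d);I=d['img'].astype(int)
# dial face
u0,u1,v0,v1=284,325,233,260
p=P[v0:v1,u0:u1].reshape(-1,3);c=I[v0:v1,u0:u1].reshape(-1,3)
m=(c.max(1)>130)&(c[:,0]-c[:,2]>8)&(p[:,2]>60);q=p[m];print(len(q))
for _ in range(3):
  mu=q.mean(0);n=np.linalg.svd(q-mu)[2][2];r=(q-mu)@n;q=q[abs(r)<2]
n*=-np.sign(n[0]);print('dial c',mu.round(1),(q.min(0)+q.max(0))/2,'n',n.round(3),'tilt',np.degrees(np.arcsin(n[2])),'yaw',np.arctan2(-n[1],-n[0]))
u0,u1,v0,v1=290,326,276,338
p=P[v0:v1,u0:u1].reshape(-1,3);c=I[v0:v1,u0:u1].reshape(-1,3)
m=(c.max(1)<70)&(p[:,2]>95)&(p[:,2]<185);q=p[m];print(len(q),q.min(0).round(1),q.max(0).round(1))
for z in range(110,175,8):
  k=abs(q[:,2]-z)<4
  if k.sum()>5:print(z,k.sum(),'x',np.percentile(q[k,0],[5,50,95]).round(1),'y',np.percentile(q[k,1],[1,50,99]).round(1))
"
```

```text
8
dial c [486.3 315.5 106. ] [485.71190249 316.53661301 103.95864998] n [-0.931 -0.058  0.361] tilt 21.186476248429855 yaw 0.06210335038093725
1625 [508.  305.4 110.9] [549.4 330.8 164.2]
118 146 x [508.5 510.3 512.9] y [305.9 317.  328. ]
126 211 x [511.7 513.7 516.8] y [305.6 316.4 328.9]
134 217 x [515.1 516.9 519.7] y [305.6 317.6 329.7]
142 232 x [518.4 520.4 524.7] y [306.  316.5 329.4]
150 230 x [521.4 523.5 527.1] y [306.7 317.8 329.7]
158 515 x [524.9 529.8 546.9] y [306.8 318.5 329.8]
166 69 x [528.4 530.8 533.4] y [308.8 317.3 327.8]
```

```bash
cat >> go.py <<'E'
def gpose(psi,t=np.radians(22)): # tool pose with gauge axis tilted t, yaw psi
    g=np.array([np.sin(t)*np.cos(psi),np.sin(t)*np.sin(psi),np.cos(t)]);y=np.array([-np.sin(psi),np.cos(psi),0])
    return g,R.from_matrix(np.c_[np.cross(y,-g),y,-g])
E
python3 -c "
from hd import *
d=load('wrist');P=depth(d);I=d['img'].astype(int)
u0,u1,v0,v1=284,326,233,262
p=P[v0:v1,u0:u1].reshape(-1,3)
m=(p[:,2]>70)&(p[:,0]<500);q=p[m];print(len(q))
rng=np.random.default_rng(0);best=None
for _ in range(500):
  a=q[rng.choice(len(q),3,False)];n=np.cross(a[1]-a[0],a[2]-a[0])
  if np.linalg.norm(n)<50: continue
  n/=np.linalg.norm(n);k=abs((q-a[0])@n)<1
  if best is None or k.sum()>best.sum():best=k
w=q[best];mu=w.mean(0);n=np.linalg.svd(w-mu)[2][2];n*=-np.sign(n[0])
print(best.sum(),mu.round(1),(w.min(0)+w.max(0))/2,n.round(3),'tilt',np.degrees(np.arcsin(n[2])),'yaw',np.arctan2(-n[1],-n[0]))
# handle face
u0,u1,v0,v1=290,326,276,338
q=P[v0:v1,u0:u1].reshape(-1,3);c=I[v0:v1,u0:u1].reshape(-1,3);q=q[(c.max(1)<70)&(q[:,2]>115)&(q[:,2]<155)]
for _ in range(4):
  mu=q.mean(0);n=np.linalg.svd(q-mu)[2][2];q=q[abs((q-mu)@n)<1.2]
n*=-np.sign(n[0]);print('handle',len(q),mu,n.round(3),np.degrees(np.arcsin(n[2])),'yaw',np.arctan2(-n[1],-n[0]))
g,Rt=gpose(.05);go(np.array([533.2,317.9,139])+29*g,Rt)
"
```

```text
1138
954 [485.2 315.8 103.3] [485.07746878 316.5624194  102.37373787] [-0.928 -0.062  0.367] tilt 21.516551432539874 yaw 0.06707561094548577
handle 632 [516.85586897 317.92861569 133.84847519] [-0.904 -0.108  0.414] 24.446475666082016 yaw 0.11883463594471869
t 14.53 p [436.9 285.7 197.5] units [-4.31  1.23  1.26] F [-0.7  0.4 -0.9] w 85.4
rotvec [ 0.005  0.383 -0.032]
```

>>> arm_command --pt "0 0.3 0 0.001 0.095 -0.012" --pt "0 0.3 0 0.001 0.095 -0.012" --pt "0 0.3 0 0.001 0.095 -0.012" --pt "0 0.3 0 0.001 0.095 -0.012" --pt "0 0 0 0 0 0"

```text
t: 14.95
tool_pos: [436.8, 313.5, 192.7]
eef_rot: [-0.03, 0.98, -0.007, -0.195]
wrist_force: [0.6, -0.2, -2.1]
width: 85.6
finger_force: 0.0
```

```bash
python3 -c "
from hd import *
g,Rt=gpose(.067,np.radians(21.7));go(np.array([533,319,138.7])+29*g,Rt)"
```

```text
t 14.95 p [436.8 313.5 192.7] units [-4.37 -0.01 -0.64] F [ 0.6 -0.2 -2.1] w 85.6
rotvec [ 0.001 -0.014 -0.006]
```

>>> arm_command --pt "-0.3 0 -0.3 0 -0.01 -0.005" --pt "-0.6 0 -0.34 0 0 0" --pt "-0.8 0 0 0 0 0" --pt "-0.8 0 0 0 0 0" --pt "-0.8 0 0 0 0 0" --pt "-0.6 0 0 0 0 0" --pt "-0.4 0 0 0 0 0" --pt "0 0 0 0 0 0" --pt "0 0 0 0 0 0"

```text
t: 15.7
tool_pos: [542.0, 321.9, 174.4]
eef_rot: [-0.034, 0.982, -0.003, -0.184]
wrist_force: [0.2, 0.1, 0.4]
width: 85.2
finger_force: 0.0
```

```bash
python3 -c "
from hd import *
g,Rt=gpose(.067,np.radians(21.7));go(np.array([533,319,138.7])-61*g,Rt)"
```

```text
t 15.7 p [542.  321.9 174.4] units [-0.15 -0.11  3.9 ] F [0.2 0.1 0.4] w 85.2
rotvec [0.005 0.009 0.002]
```

>>> arm_command --pt "-0.08 -0.05 0.4 0 0 0" --pt "-0.07 -0.05 0.5 0 0 0" --pt "0 0 0.6 0 0 0" --pt "0 0 0.6 0 0 0" --pt "0 0 0.6 0 0 0" --pt "0 0 0.5 0 0 0" --pt "0 0 0.4 0 0 0" --pt "0 0 0.3 0 0 0" --pt "0 0 0 0 0 0"

```text
t: 16.45
tool_pos: [508.6, 319.4, 81.4]
eef_rot: [-0.035, 0.982, -0.003, -0.185]
wrist_force: [-0.1, 0.2, -0.4]
width: 85.4
finger_force: 0.0
```

```bash
python3 -c "
from hd import *
g,Rt=gpose(.067,np.radians(21.7));go(np.array([533,319,138.7])-61*g,Rt)
d=grab(arm,'wrist');cv2.imwrite('pics/w5.png',cv2.resize(d['img'][150:420,100:460,::-1],(800,600)))"
```

```text
t 16.45 p [508.6 319.4  81.4] units [-0.06 -0.08 -0.05] F [-0.1  0.2 -0.4] w 85.4
rotvec [0.005 0.007 0.005]
```

View pics/w5.png

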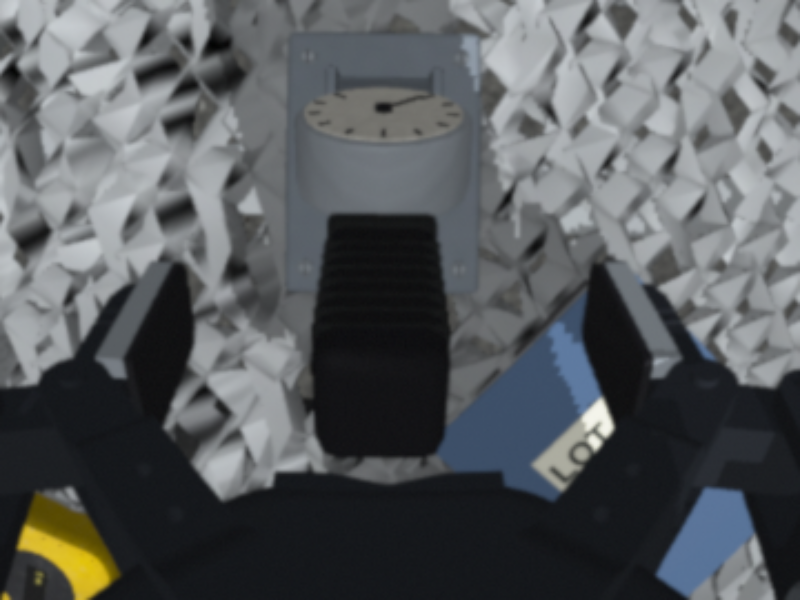

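The handle is centred between the open fingers, about 2 mm off, and the fingertips stop above the dial. I'll correct sideways and close.

>>> arm_command --pt "-0.05 -0.08 0 0.005 0.005 0.005" --pt "0 0 0 0 0 0"

```text
t: 16.67
tool_pos: [512.0, 317.4, 82.3]
eef_rot: [-0.032, 0.982, -0.006, -0.186]
wrist_force: [0.3, 0.1, -0.6]
width: 85.4
finger_force: 0.0
```

>>> arm_command --pt "0 0 0 0 0 0" --pt "0 0 0 0 0 0" --pt "0 0 0 0 0 0" --pt "0 0 0 0 0 0" --pt "0 0 0 0 0 0" --pt "0 0 0 0 0 0" --pt "0 0 0 0 0 0" --pt "0 0 0 0 0 0" --pt "0 0 0 0 0 0" --pt "0 0 0 0 0 0" --hand 1 --newtons 60

```text
t: 17.5
tool_pos: [511.2, 317.9, 81.7]
eef_rot: [-0.033, 0.982, -0.006, -0.186]
wrist_force: [-0.7, 1.9, 1.4]
width: 23.9
finger_force: 58.7
```

>>> arm_command --pt "0 0 -0.15 0 0 0" --pt "0 0 -0.2 0 0 0" --pt "0 0 -0.25 0 0 0" --pt "0 0 -0.25 0 0 0"

```text
t: 17.83
tool_pos: [519.2, 318.0, 101.8]
eef_rot: [-0.033, 0.982, -0.006, -0.186]
wrist_force: [-0.6, 0.3, -1.3]
width: 23.1
finger_force: 58.7
```

>>> arm_command --pt "0 0 -0.3 0 0 0" --pt "0 0 -0.3 0 0 0" --pt "0 0 -0.3 0 0 0" --pt "0 0 -0.3 0 0 0" --pt "0 0 -0.3 0 0 0" --pt "0 0 -0.3 0 0 0" --pt "0 0 -0.3 0 0 0" --pt "0 0 -0.2 0 0 0" --pt "0 0 0 0 0 0"

```text
t: 18.58
tool_pos: [540.8, 319.6, 156.1]
eef_rot: [-0.033, 0.982, -0.006, -0.185]
wrist_force: [0.6, 0.8, -1.9]
width: 23.2
finger_force: 58.8
```

>>> arm_command --pt "0 0 -0.3 0 -0.09 0" --pt "0 0 -0.4 0 -0.09 0" --pt "0 0 -0.4 0 -0.09 0" --pt "0 0 -0.3 0 -0.09 0" --pt "0 0 0 0 -0.01 0" --pt "0 0 0 0 0 0"

```text
t: 19.08
tool_pos: [546.5, 321.1, 189.8]
eef_rot: [-0.034, 0.999, 0.001, -0.003]
wrist_force: [-0.2, -0.3, -1.9]
width: 23.3
finger_force: 59.0
```

```bash
python3 -c "
from hd import *
go(board(29,-53,180),basis(-.1332));d=grab(arm,'wrist');grab(arm,'top')
P=depth(d);I=d['img'].astype(int);s=arm.observe();Q=R.from_quat(s['eef_rot'])
T=(P.reshape(-1,3)-s['tool_pos'])@Q.as_matrix();T=T.reshape(P.shape)  # tool frame
m=(d['z_map']>0)&(abs(T[...,1])<40)&(T[...,2]>-60)&(T[...,2]<90)&(T[...,0]<70)
for z in range(-60,90,10):
  k=m&(abs(T[...,2]-z)<5)
  if k.sum()>10:print(z,k.sum(),'x',np.percentile(T[k][:,0],[2,50,98]).round(1),'y',np.percentile(T[k][:,1],[2,50,98]).round(1))
"
```

```text
t 19.08 p [546.5 321.1 189.8] units [  0.96 -19.51   0.35] F [-0.2 -0.3 -1.9] w 23.3
rotvec [ 0.002 -0.005  0.202]
-60 661 x [ 8.2 14.4 16.4] y [-23.7  -0.   24.7]
-50 1055 x [ 8.2 14.  16.4] y [-23.3   0.9  24.5]
-40 611 x [12.5 15.7 17. ] y [-16.2   0.4  16.7]
-30 2433 x [15.3 25.3 33.7] y [-14.7   0.9  16.6]
-20 915 x [14.8 32.6 34.1] y [-19.6   0.4  21.3]
-10 449 x [19.2 33.8 35.3] y [-20.8   1.   22.3]
0 264 x [33.4 33.9 34.7] y [-15.5   0.5  17.4]
10 41 x [33.6 34.  34.3] y [-7.4  0.5  9. ]
```

>>> arm_command --pt "0 0 0 0 0 0.1" --pt "0 0 0 0 0 0.1" --pt "-0.1 -0.4 0 0 0 0" --pt "-0.15 -0.8 0 0 0 0" --pt "-0.18 -1 0 0 0 0" --pt "-0.18 -1 0 0 0 0" --pt "-0.18 -1 0 0 0 0" --pt "-0.18 -1 0 0 0 0" --pt "-0.18 -1 0 0 0 0" --pt "-0.18 -1 0 0 0 0" --pt "-0.18 -1 0 0 0 0" --pt "-0.18 -1 0 0 0 0" --pt "-0.18 -1 0 0 0 0" --pt "-0.18 -1 0 0 0 0" --pt "-0.18 -1 0 0 0 0" --pt "-0.18 -1 0 0 0 0" --pt "-0.18 -1 0 0 0 0" --pt "-0.18 -1 0 0 0 0" --pt "-0.15 -0.8 0 0 0 0" --pt "0 0 0 0 0 0"

```text
t: 20.85
tool_pos: [566.3, -94.0, 188.3]
eef_rot: [0.069, 0.998, -0.002, -0.003]
wrist_force: [0.1, -0.6, -2.4]
width: 23.4
finger_force: 59.2
```

```bash
python3 -c "
from hd import *
go(board(29,7,185),basis(-.1332));d=grab(arm,'wrist');P=depth(d);I=d['img'].astype(int);s=arm.observe();p=np.array(s['tool_pos']);Q=R.from_quat(s['eef_rot'])
B=(P-np.array(board(0,0,0)));a=-.1332;x=B[...,0]*np.cos(a)+B[...,1]*np.sin(a);y=-B[...,0]*np.sin(a)+B[...,1]*np.cos(a);z=P[...,2]
for n,y0 in(('far',-53),('near',65)):
  for lo,hi in((54,66),(66.5,80),(69,80)):
    k=(z>lo)&(z<hi)&(abs(y-y0)<12)&(abs(x-29)<14)
    if k.sum()>3:print(n,lo,k.sum(),'x',x[k].min().round(1),x[k].mean().round(1),x[k].max().round(1),'y',y[k].min().round(1),y[k].mean().round(1),y[k].max().round(1),'zmax',z[k].max())
T=(P.reshape(-1,3)-p)@Q.as_matrix();T=T.reshape(P.shape)
k=(T[...,0]>32)&(T[...,0]<36.5)&(abs(T[...,1])<30)&(abs(T[...,2])<40);w=T[k];n=np.linalg.svd(w-w.mean(0))[2][2]
print('dial',k.sum(),w.min(0),w.max(0),n.round(3)); w=w[w[:,0]>33]; print(np.percentile(w,[1,99],axis=0))
hdr(d)
"
```

```text
t 20.85 p [566.3 -94.  188.3] units [ 0.   -0.55  0.13] F [ 0.1 -0.6 -2.4] w 23.4
rotvec [-0.004 -0.006 -0.006]
far 54 62 x 23.4 26.7 32.8 y -57.6 -51.3 -48.0 zmax 65.95568626560086
far 66.5 33 x 26.1 28.2 30.5 y -55.7 -52.8 -50.5 zmax 73.42631622371337
far 69 27 x 26.1 28.3 30.5 y -55.7 -53.2 -50.6 zmax 73.42631622371337
near 54 49 x 24.4 27.1 33.3 y 60.7 63.9 69.1 zmax 65.81166251125306
near 66.5 32 x 25.7 28.6 31.8 y 62.0 64.6 67.9 zmax 73.11715386398792
near 69 21 x 26.7 28.8 31.4 y 63.2 64.8 67.0 zmax 73.11715386398792
dial 1212 [ 32.00323853 -23.58897097 -29.98324366] [34.27997435 16.43373903 10.77327401] [-1.    -0.005  0.014]
[[ 33.00393749 -19.73489401 -15.63298522]
 [ 34.27740285   6.77683395   7.26445208]]
n 3827 y ext [-79.4  94.5] z 45.67805784112697
-80 [13.4 43.6] 554 45.7
-55 [13.6 43.8] 574 45.7
-30 [13.3 42.7] 629 45.7
-5 [13.5 32. ] 451 45.7
20 [13.4 32.1] 460 45.7
45 [13.  43.3] 469 45.6
70 [13.6 44.5] 682 45.7
collar top y [ 99.7 118.6] 242
```

```bash
python3 -c "
from hd import *
d=load('wrist');P=depth(d);s=arm.observe();p=np.array(s['tool_pos']);Q=R.from_quat(s['eef_rot'])
T=((P.reshape(-1,3)-p)@Q.as_matrix());C=d['img'].reshape(-1,3).astype(int)
k=(T[:,0]>26)&(T[:,0]<42)&(abs(T[:,1])<32)&(abs(T[:,2])<45);w=T[k]
for lo in range(-28,28,4):
  b=(w[:,1]>=lo)&(w[:,1]<lo+4)&(w[:,2]>-28)
  if b.sum()>3:print(lo,b.sum(),'x',np.percentile(w[b,0],[50,90]).round(1),'z',np.percentile(w[b,2],[1,99]).round(1))
f=w[(w[:,2]>-25)&(w[:,2]<8)&(w[:,0]>30)]
for _ in range(4):
  A=np.c_[f[:,1:],np.ones(len(f))];c=np.linalg.lstsq(A,f[:,0],rcond=None)[0];f=f[abs(A@c-f[:,0])<.6]
print('x=%.3f y+%.3f z+%.2f'%tuple(c),len(f),f.min(0),f.max(0))
"
```

```text
-28 12 x [30.1 31.6] z [-12.   -7.5]
-24 132 x [31.5 32.6] z [-23.   -1.4]
-20 202 x [32.2 32.8] z [-27.2   3. ]
-16 193 x [32.4 32.8] z [-27.8   5.4]
-12 161 x [32.5 32.8] z [-27.9   7.5]
-8 156 x [32.5 32.9] z [-27.6   9.7]
-4 151 x [32.5 33.5] z [-27.1   9.8]
0 158 x [32.4 32.8] z [-27.8   7.8]
4 160 x [32.4 32.8] z [-27.8   7.2]
8 214 x [32.1 32.6] z [-27.9   4.4]
12 168 x [31.5 32.5] z [-26.2   1.1]
16 55 x [31.  31.7] z [-19.7  -3.6]
x=-0.006 y+0.018 z+32.63 1091 [ 31.57493631 -23.18848564 -24.99112379] [33.22080757 17.093942    7.87291288]
```

```bash
cat > m.py <<'E'
from hd import *
s=arm.observe();print(np.round(s['tool_pos'],1))
d=grab(arm,'wrist');P=depth(d);p=np.array(s['tool_pos']);Q=R.from_quat(s['eef_rot'])
T=((P.reshape(-1,3)-p)@Q.as_matrix())
k=(T[:,0]>26)&(T[:,0]<42)&(abs(T[:,1])<32)&(abs(T[:,2])<45);w=T[k]
f=w[(w[:,2]>-28)&(w[:,2]<20)&(w[:,0]>30)]
for _ in range(4):
  A=np.c_[f[:,1:],np.ones(len(f))];c=np.linalg.lstsq(A,f[:,0],rcond=None)[0];f=f[abs(A@c-f[:,0])<.6]
print('x=%.3f y+%.3f z+%.2f'%tuple(c),len(f),f.min(0).round(1),f.max(0).round(1))
B=(P-np.array(board(0,0,0)));a=-.1332;x=B[...,0]*np.cos(a)+B[...,1]*np.sin(a);y=-B[...,0]*np.sin(a)+B[...,1]*np.cos(a);z=P[...,2]
k=(z>67)&(z<80)&(abs(y+53)<12)&(abs(x-29)<14)
if k.sum()>3:print(k.sum(),'pin x',x[k].min().round(1),x[k].max().round(1),'y',y[k].min().round(1),y[k].max().round(1))
go(board(28.6,-53.1,145),basis(-.1332))
E
python3 m.py
```

```text
[566.6 -91.1 188.1]
x=-0.004 y+0.022 z+32.71 1201 [ 31.6 -20.5 -28. ] [33.2 20.7 10.8]
25 pin x 26.2 30.5 y -54.8 -50.6
t 20.95 p [566.9 -88.5 188. ] units [ 0.   -3.17  1.72] F [ 0.3  0.4 -2.6] w 23.4
rotvec [-0.002 -0.007 -0.001]
```

>>> arm_command --pt "0 0 0 0 0 0" --pt "0 0 0 0 0 0" --pt "0 0 0 0 0 0" --pt "0 0 0 0 0 0"

```text
t: 21.28
tool_pos: [567.5, -85.1, 188.5]
eef_rot: [0.066, 0.998, -0.0, -0.003]
wrist_force: [0.5, 0.1, -1.4]
width: 23.3
finger_force: 59.1
```

```bash
python3 m.py
```

```text
[567.5 -85.1 188.5]
x=-0.005 y+0.022 z+32.72 1205 [ 31.5 -20.5 -27.9] [33.4 19.6 10.5]
33 pin x 26.1 31.4 y -55.3 -50.0
t 21.33 p [567.4 -85.3 188.5] units [ 0.02 -3.31  1.74] F [-0.2 -0.4 -2.1] w 23.5
rotvec [-0.    -0.005  0.002]
```

>>> arm_command --pt "0 -0.2 0.1 0 -0.025 0" --pt "0 -0.4 0.2 0 0 0" --pt "0 -0.6 0.3 0 0 0" --pt "0 -0.7 0.3 0 0 0" --pt "0 -0.6 0.3 0 0 0" --pt "0 -0.4 0.2 0 0 0" --pt "0 -0.2 0 0 0 0" --pt "0 -0.1 0 0 0 0" --pt "0 0 0 0 0 0" --pt "0 0 0 0 0 0" --pt "0 0 0 0 0 0" --pt "0 0 0 0 0 0"

```text
t: 22.33
tool_pos: [557.8, -164.5, 153.9]
eef_rot: [0.066, 0.998, -0.001, 0.01]
wrist_force: [0.2, -0.2, -2.1]
width: 23.6
finger_force: 59.2
```

```bash
sed -i 's/28.6,-53.1,145/30.5,-52.6,127/' m.py; python3 m.py
```

```text
[ 557.8 -164.5  153.9]
x=-0.004 y+0.022 z+32.76 1187 [ 31.6 -20.8 -28. ] [33.4 20.2 10.3]
t 22.38 p [ 557.7 -164.6  153.9] units [ 0.01 -0.09  1.07] F [ 1.2 -0.3 -1.3] w 23.5
rotvec [-0.     0.02   0.001]
```

>>> arm_command --pt "0 -0.05 0.1 0 0 0" --pt "0 -0.04 0.2 0 0 0" --pt "0 0 0.2 0 0 0" --pt "0.01 0 0.1 0 0 0" --pt "0 0 0.1 0 0 0" --pt "0 0 0.05 0 0 0" --pt "0 0 0 0 0 0" --pt "0 0 0 0 0 0"

```text
t: 23.05
tool_pos: [557.2, -167.7, 134.9]
eef_rot: [0.067, 0.998, -0.001, 0.01]
wrist_force: [-0.2, 0.1, -1.3]
width: 23.6
finger_force: 59.2
```

>>> arm_command --pt "0 0 0.04 0 0 0" --pt "0 0 0.04 0 0 0" --pt "0 0 0 0 0 0" --pt "0 0 0 0 0 0"

```text
t: 23.38
tool_pos: [557.3, -167.7, 132.9]
eef_rot: [0.067, 0.998, -0.001, 0.01]
wrist_force: [-0.6, -0.8, -2.0]
width: 23.3
finger_force: 59.2
```

>>> arm_command --pt "0 0 0.04 0 0 0" --pt "0 0 0.04 0 0 0" --pt "0 0 0 0 0 0" --pt "0 0 0 0 0 0"

```text
t: 23.72
tool_pos: [557.4, -167.7, 131.1]
eef_rot: [0.067, 0.998, -0.001, 0.01]
wrist_force: [-0.9, 0.5, 1.7]
width: 23.6
finger_force: 59.4
```

>>> arm_command --pt "0 0 0.04 0 0 0" --pt "0 0 0.04 0 0 0" --pt "0 0 0 0 0 0" --pt "0 0 0 0 0 0"

```text
t: 24.05
tool_pos: [557.5, -167.7, 129.1]
eef_rot: [0.067, 0.998, -0.001, 0.01]
wrist_force: [-0.0, 0.6, 2.4]
width: 23.7
finger_force: 59.6
```

>>> arm_command --pt "0 0 0.03 0 0 0" --pt "0 0 0 0 0 0" --pt "0 0 0 0 0 0" --pt "0 0 0 0 0 0"

```text
t: 24.38
tool_pos: [557.5, -167.7, 128.3]
eef_rot: [0.067, 0.998, -0.001, 0.01]
wrist_force: [-0.8, 0.8, 2.7]
width: 23.4
finger_force: 59.7
```

```bash
cat > f.py <<'E'
from hd import *
F=[]
for i in range(6): grab(arm,'scene'); F.append(arm.observe()['wrist_force'])
print('F',np.mean(F,0).round(2),np.std(F,0).round(2))
E
python3 f.py; python3 m.py; python3 -c "
from hd import *
hdr(load('wrist'))"
```

```text
F [-0.95  0.44  2.79] [0.47 0.43 0.26]
[ 557.4 -167.7  128.2]
x=-0.004 y+0.022 z+32.78 1191 [ 31.6 -20.3 -28. ] [33.3 20.3 10.4]
t 24.73 p [ 557.4 -167.8  128.2] units [-0.01  0.04  0.05] F [-0.2 -0.4  2.8] w 23.3
rotvec [-0.001  0.02  -0.   ]
n 4578 y ext [-79.4  94.1] z 45.67948214758772
-80 [12.5 21.2] 267 45.3
-55 [13.  20.5] 252 45.3
-30 [13.1 43.1] 791 45.7
-5 [13.3 43.6] 997 45.7
20 [13.5 43.7] 930 45.7
45 [13.4 43.9] 687 45.7
70 [13.4 43.4] 640 45.8
collar top y [ 99.9 118.2] 273
```

>>> arm_command --pt "0 0 0.03 0 0 0" --pt "0 0 0.03 0 0 0" --pt "0 0 0 0 0 0" --pt "0 0 0 0 0 0" --pt "0 0 0 0 0 0"

```text
t: 25.15
tool_pos: [557.4, -167.7, 126.7]
eef_rot: [0.067, 0.998, -0.001, 0.01]
wrist_force: [-0.9, 0.3, 4.8]
width: 23.6
finger_force: 59.8
```

```bash
python3 f.py; python3 m.py
```

```text
F [-0.28 -0.11  4.3 ] [0.43 0.76 0.46]
[ 557.4 -167.7  126.7]
x=-0.003 y+0.022 z+32.78 1189 [ 31.6 -20.5 -28. ] [33.4 20.3 10. ]
t 25.5 p [ 557.4 -167.8  126.7] units [-0.01  0.04 -0.01] F [ 0.7 -1.1  5.1] w 23.3
rotvec [-0.001  0.02  -0.   ]
```

```bash
python3 -c "
from rig import arm
print(arm.job_done())"
```

```text
the job is handed in; nothing more can be done
None
```

I handed the job in at about 25.5 s, with the header home on the spigot and against the rail, and the gauge held upright on the far valve. The pin is about 5 mm in at roughly 6 N; both figures are estimated from the wrist force. The judge returned no verdict.

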